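Lower the square bench dogs

ROBOT

A 7-joint arm with a two-finger parallel gripper is mounted at the origin on the work surface. World frame = base frame: x ahead of the robot, y to its left, z up, the work surface at z = 0. Lengths are in m, angles in rad, forces in N, time in s.
With the tool pointing down it reaches from about 0.4 to 0.85 m from the base axis. Payload 10.4 kg.
Tool frame: the origin (TCP) lies between the finger pads; the fingertips stand 19 mm ahead of it and the grasp point (between the pads) is the TCP (manip.tips_ahead is the distance from the TCP to the fingertips, in m); z points along the fingers, y is the line along which they close (so a half turn about z gives the same grasp; the last joint's range is limited). The gripper opens to 85 mm and grips with 20 to 120 N. Pads are 22 mm wide; open, the fingers measure 114 mm over their backs; the gripper's body (76 mm by 85 mm) begins 54 mm behind the grasp point. The pads swing forward as they close: fully open they stand 13 mm farther back than shut.
Start: joints at [-1.355, 0.332, -0.065, 1.46, 0.022, 1.35, -0.088], TCP at [0.148, 0.607, 0.25] pointing down, gripper open.
Joint ranges: [-2.6, 2.6], [-0.5, 2.12], [-1.47, 1.34], [0.16, 2.42], [-1.27, 4.41], [0.06, 2.06], [-2.6, 2.6]. Speed limits (rad/s): [2.22, 2.22, 2.79, 2.79, 3.14, 3.14, 3.14].

INTERFACE

Orientations are given as a unit quaternion [x, y, z, w].
In Python, from workcell import manip, viewer gives the robot as it stands.
- The arm moves only by the tool arm_command, never from a script. Its argument "series" is text: rows parted by semicolons, each of 5 numbers parted by spaces: the closure, from 0 (fully open) to 1 (shut), then the shift along the tool's x, y, z normalised to -1 to 1, where 1 is 0.4 m, then the turn about the tool's z normalised to -1 to 1, where 1 is 180 degrees. In form: jaw tx ty tz spin; .... A call has exactly 10 rows; each row shifts and turns the commanded pose from where the row before left it, along the tool's axes as they then stand; what a row does not reach is not made up. A row lasts 1/8 s, in which the tool goes at most 62.5 mm and 10.7 degrees, less where a joint would pass 70% of its speed; a pose out of reach is approached as far as the arm can. A call with a number of a shift or a turn outside -1 to 1 is refused whole. A call with a gripper value outside its range is refused whole. The fingers move at their own pace and stop on an object; "newtons" is the grip in N (left out, the last holds). Time passes only in rows, so rows that do not move let the fingers close, or fill a call up. It gives the time, the measured TCP pose, the force, the opening and the grip force at its end, in the units of the state.
- manip.get_obs(): the state, without advancing time (a new reading comes with each control period).
- viewer.camera(name): name is "side" or "top" or "wrist"; returns a dict with "pixels" (480x640x3 uint8, red, green, blue), "intrinsics" (3x3 intrinsics, pixels), "extrinsics" (4x4, takes a point from world to camera coordinates). Camera axes: x right, y up, looking along -z (the intrinsics and any distortion apply to the point x, -y, -z); pixel columns grow to the right and rows downward; lengths in m; the calibration is good to about 2 mm. A picture is of the moment at which its call begins. There is no depth.
- manip.hand_in(): hands the job in; it is judged then, once.
The state is a dict: "clock": time; "joint_pos": joint angles; "joint_velocities": joint speeds; "tau": joint torques, N m; "position": TCP position; "ee_rot": TCP orientation; "ft_force": force on the tool from outside, world axes, zero at the start; "torque": the same for the moment, N m; "grip_width": opening from 0.0 (shut) to 1.0 (fully open); "grasp_force": force on a finger pad.
Only numpy, scipy, OpenCV 4.12 (cv2) and the standard library are available. Lean on these libraries where they do the work, as an engineer would, in place of code of your own. Each camera call takes 0.05 s, during which the arm holds its last target. There are 200 camera calls.

TASK

Two of the six wooden bench dogs in the clamping board have square heads and are in the way of the next carving: with the fingertips, press each of these two gently down until its head rests on its steel collar, then withdraw. Leave the four round-headed dogs standing just as they are, and do not pull up a dog or move, lift or tip any of the tools and other things about.

Things in the scene. Friction and masses are not known exactly. Their poses are not given: they have to be found in the camera images.
- board: dark wooden clamping board, fixed on the bench, 260 (x) x 380 (y) x 40 high; origin at the centre of its underside, z up. Six bench dogs stand in it in two rows of three; neighbouring dogs are at least 120 apart
- square_a_top (a point): top centre of a square-headed bench dog: flat head 44 x 44 square, 12 thick, on a 24 diameter shank that slides vertically in a steel collar (56 diameter, 3 high above the board). All dogs are of the same wood. At the start the head's underside is 16 to 24 above the collar (top 71 to 79 above the bench); fully down, head on collar, its top is 55 above the bench (mm)
- square_b_top (a point): top centre of a square-headed bench dog: flat head 44 x 44 square, 12 thick, on a 24 diameter shank that slides vertically in a steel collar (56 diameter, 3 high above the board). All dogs are of the same wood. At the start the head's underside is 16 to 24 above the collar (top 71 to 79 above the bench); fully down, head on collar, its top is 55 above the bench (mm)
- round_a_top (a point): top centre of a round-headed bench dog: flat head 44 diameter round, 12 thick, on a 24 diameter shank that slides vertically in a steel collar (56 diameter, 3 high above the board). All dogs are of the same wood. At the start the head's underside is 16 to 24 above the collar (top 71 to 79 above the bench); fully down, head on collar, its top is 55 above the bench (mm)
- round_b_top (a point): top centre of a round-headed bench dog: flat head 44 diameter round, 12 thick, on a 24 diameter shank that slides vertically in a steel collar (56 diameter, 3 high above the board). All dogs are of the same wood. At the start the head's underside is 16 to 24 above the collar (top 71 to 79 above the bench); fully down, head on collar, its top is 55 above the bench (mm)
- round_c_top (a point): top centre of a round-headed bench dog: flat head 44 diameter round, 12 thick, on a 24 diameter shank that slides vertically in a steel collar (56 diameter, 3 high above the board). All dogs are of the same wood. At the start the head's underside is 16 to 24 above the collar (top 71 to 79 above the bench); fully down, head on collar, its top is 55 above the bench (mm)
- round_d_top (a point): top centre of a round-headed bench dog: flat head 44 diameter round, 12 thick, on a 24 diameter shank that slides vertically in a steel collar (56 diameter, 3 high above the board). All dogs are of the same wood. At the start the head's underside is 16 to 24 above the collar (top 71 to 79 above the bench); fully down, head on collar, its top is 55 above the bench (mm)
- square_a (a joint): how far this square dog is pushed down, in m: starts between 0 and 0.008, 0.024 is fully down on a hard stop, negative is pulled up. It slides down against about 5 N of friction and stays where it is left, with no spring
- square_b (a joint): how far this square dog is pushed down, in m: starts between 0 and 0.008, 0.024 is fully down on a hard stop, negative is pulled up. It slides down against about 5 N of friction and stays where it is left, with no spring
- gouge: carving gouge lying on the board between the dogs, 220 long, 24 wide, 22 high, wooden handle and steel blade; origin under the ferrule where blade meets handle, blade along +x (mm); loose, to be left alone
- figure: small turned wooden figure standing on the board between the dogs, 36 diameter, 58 high; origin under its foot (mm); loose, to be left alone
- mallet: round carver's mallet standing on its head left of the board, 88 diameter, 213 high; origin under its head (mm); loose, to be left alone
- jar: amber jar of oil left of the board, 64 diameter, 85 high; origin under its base (mm); loose, to be left alone
- stone: grey sharpening stone lying right of the board, 180 x 55 x 25; origin at the centre of its underside, long along x (mm); loose, to be left alone
- blank: half-turned pale wooden figure standing right of the board, 92 diameter, 188 high; origin under its foot (mm); loose, to be left alone
- chisel: wide chisel lying left of the board, 220 long, 22 high; origin under its ferrule, blade along +x (mm); loose, to be left alone

How it is judged:
At the end, for the whole second after the job is handed in: both square-headed dogs are down with no more than 3 mm left of their travel; every round-headed dog is within 4 mm of its starting place and height; the other loose things are within 20 mm of theirs and the small figure is upright (value of joint each of square_a, square_b above 0.021 m and distance of each of round_a_top, round_b_top, round_c_top, round_d_top from where it was at the start of the episode below 0.004 m and distance of each of gouge, figure, mallet, jar, stone, blank, chisel from where it was at the start of the episode below 0.02 m and angle between figure's own z axis and vertical below 0.2 rad); the robot touches nothing.
It fails at once if a round-headed dog is moved by more than 4 mm (distance of any of round_a_top, round_b_top, round_c_top, round_d_top from where it was at the start of the episode above 0.004 m).
It fails at once if a square dog is pulled up above its highest starting height (value of joint any of square_a, square_b below -0.003 m).
It fails at once if the fingers press anything hard, with more than 40 N (contact force between the fingers and anything else above 40 N).
It fails at once if a tool, figure, jar or stone is moved by more than 20 mm, lifted or tipped (distance of any of gouge, figure, mallet, jar, stone, blank, chisel from where it was at the start of the episode above 0.02 m or angle between any of gouge, figure, mallet, jar, stone, blank, chisel's own z axis and vertical above 0.3 rad).
It also fails if it takes over 35 s, if anything falls off the work surface, if the arm or the gripper's body presses on something with over 40 N, if the wrist force passes 120 N, or if a joint passes its speed limit or range.

## Working session

There is one attempt and no reset: what is moved stays moved. The work goes in short steps, Python scripts to look and compute and a tool call to move; the robot and the scene stay as the last step left them, time stands still between calls to the robot, and variables do not carry over. Pictures are saved under pics/ and viewed, at most 10 in all, crops included, and the job is handed in when it is done.

Besides the shell and the picture viewer there is one more tool, called after "Request:" as name(argument=value, ...) on one line, values as JSON. arm_command: Moves the arm, as the interface text tells. Scaled input: -1 to 1 covers 0.4 m each way for a shift and 180 degrees each way for a turn. Its arguments: {"type":"object","properties":{"series":{"type":"string"},"newtons":{"type":"number"}},"required":["series"]}

```bash
mkdir -p pics; cat > h.py <<'E'
import numpy as np, cv2, json
from workcell import manip, viewer
def snap(n,f):
    c=viewer.camera(n); cv2.imwrite(f'pics/{f}.png',c['pixels'][:,:,::-1])
    np.savez(f'pics/{f}.npz',K=c['intrinsics'],E=c['extrinsics']); return c
def world(f,u,v,z):
    d=np.load(f'pics/{f}.npz');K,E=d['K'],d['E']
    r=np.linalg.inv(K)@[u,v,1]; r=np.array([r[0],-r[1],-r[2]])
    R,t=E[:3,:3],E[:3,3]; o=-R.T@t; w=R.T@r
    return o+w*(z-o[2])/w[2]
def pix(f,p):
    d=np.load(f'pics/{f}.npz');q=d['E'][:3,:3]@p+d['E'][:3,3]; a=d['K']@[q[0],-q[1],-q[2]]; return a[:2]/a[2]
E
python3 - <<'E'
from h import *
for n in('top','side'):
    c=snap(n,n+'0'); print(n,c['intrinsics'],c['extrinsics'],[k for k in c])
o=manip.get_obs();print(o)
E
```

```text
top [[488.00848832   0.         322.34216821]
 [  0.         488.00848832 233.01861035]
 [  0.           0.           1.        ]] [[ 0.03031507 -0.99938593  0.01757139  0.02805388]
 [ 0.98250334  0.03302566  0.18329349 -0.51515208]
 [-0.18376124  0.0117074   0.98290119 -1.05742859]
 [ 0.          0.          0.          1.        ]] ['pixels', 'intrinsics', 'extrinsics']
side [[472.97755351   0.         319.30872025]
 [  0.         472.97755351 239.21404257]
 [  0.           0.           1.        ]] [[ 0.93742437 -0.34789494  0.01430615 -0.4472781 ]
 [ 0.25307915  0.70900501  0.65822705 -0.2481285 ]
 [-0.23913699 -0.61341749  0.75268352 -1.06892604]
 [ 0.          0.          0.          1.        ]] ['pixels', 'intrinsics', 'extrinsics']
{'clock': 0.1, 'joint_pos': array([-1.35459268,  0.33280903, -0.06467987,  1.46085611,  0.02163481,
        1.34991502, -0.0885087 ]), 'joint_velocities': array([ 0.00241749, -0.00229747,  0.00056996, -0.00206912, -0.00048626,
       -0.00092723,  0.00046397]), 'tau': array([ 1.76464437e-03, -6.26748061e+01,  4.94658505e-02, -3.92429638e+01,
        1.62593485e-02,  7.03290571e-03,  8.27946496e-05]), 'position': array([0.14778782, 0.60695139, 0.24959581]), 'ee_rot': array([ 1.19118730e-01,  9.92879807e-01, -6.45128414e-04, -2.73073103e-05]), 'ft_force': array([-0.19059678,  0.50616124, -0.24196967]), 'torque': array([ 0.00678929, -0.05071476, -0.0315472 ]), 'grasp_force': 0.0, 'grip_width': 1.0039194091317036}
```

View pics/top0.png

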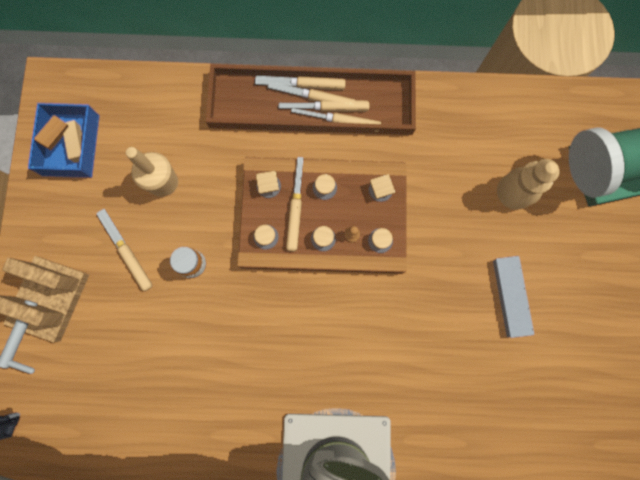

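View pics/side0.png

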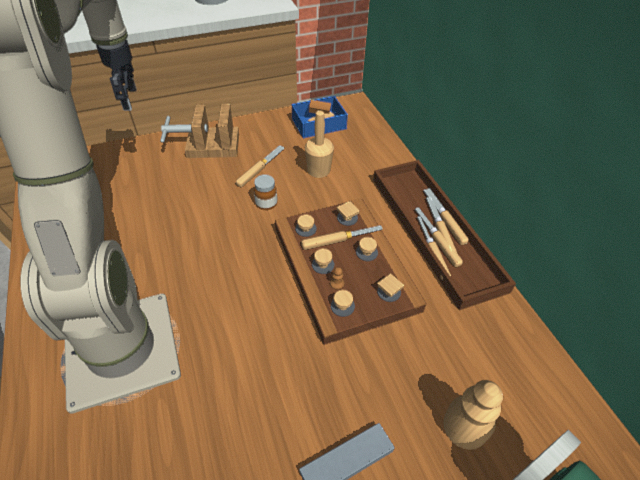

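The top view shows the square heads at about (267,183) and (382,188), both in the far row. In the side view they are at (348,210) and (391,287). I'll enlarge both views.

```bash
python3 - <<'E'
from h import *
t=cv2.imread('pics/top0.png');s=cv2.imread('pics/side0.png')
def cr(i,u,v): return cv2.resize(i[v-25:v+25,u-33:u+34],(400,300),interpolation=cv2.INTER_CUBIC)
# crop origin u-33,v-25 ; scale 400/67=5.97, 6
cv2.imwrite('pics/crop.png',np.vstack([np.hstack([cr(t,267,185),cr(t,382,188)]),np.hstack([cr(s,348,212),cr(s,391,288)])]))
E
```

```text
(no output)
```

View pics/crop.png

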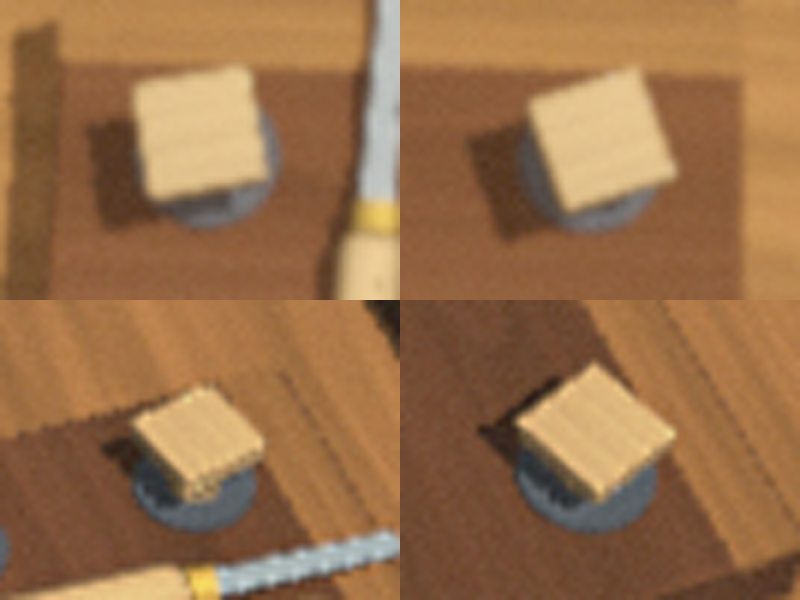

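Enlarged: top-face centres are about (267.3,181.3) and (382.8,185.5) in the top view, and (348,209) and (391,284) in the side view. Next I triangulate them.

```bash
python3 - <<'E'
from h import *
from scipy.optimize import least_squares as ls
for a,b in(((267.3,181.3),(348,209)),((382.8,185.5),(391,284))):
    r=ls(lambda p:np.r_[pix('top0',p)-a,pix('side0',p)-b],[.55,0,.07]); print(r.x,r.fun, world('top0',*a,.075),world('side0',*b,.075))
for n,a,z in(('figure',(352,234),.08),('r1',(325,184),.075),('r2',(264,234),.075),('r3',(323,236),.075),('r4',(381,238),.075),('gouge tip',(300,158),.06),('gouge end',(293,250),.06),('mallet handle top',(132,153),.213),('jar',(183,259),.085),('blank',(545,168),.188)): print(n,world('top0',*a,z).round(3))
# collar centres cross-check, z=.043
print(world('top0',234+207/5.97,160+165/6,.043),world('top0',349+190/5.97,163+163/6,.043))
from scipy.spatial.transform import Rotation as R
print(R.from_quat(manip.get_obs()['ee_rot']).as_matrix().round(3))
E
```

```text
[0.6222616  0.17198274 0.07557943] [-0.03266089  0.15245691  0.17811976 -0.05357779] [0.62278966 0.17199043 0.075     ] [0.62198856 0.17247652 0.075     ]
[ 0.62265656 -0.08821395  0.07314741] [-0.01005916  0.04497641  0.04560979 -0.01470235] [ 0.62221767 -0.08798134  0.075     ] [ 0.62172272 -0.08934077  0.075     ]
figure [ 0.508 -0.02   0.08 ]
r1 [0.621 0.042 0.075]
r2 [0.502 0.173 0.075]
r3 [0.502 0.043 0.075]
r4 [ 0.502 -0.085  0.075]
gouge tip [0.685 0.101 0.06 ]
gouge end [0.471 0.109 0.06 ]
mallet handle top [0.63  0.425 0.213]
jar [0.44  0.343 0.085]
blank [ 0.638 -0.403  0.188]
[0.61749477 0.17153517 0.043     ] [ 0.62026578 -0.08788271  0.043     ]
[[-0.972  0.237 -0.   ]
 [ 0.237  0.972 -0.001]
 [-0.    -0.001 -1.   ]]
```

Both views agree, with residuals under 0.2 px and heights of 75.6 and 73 mm, inside the allowed 71 to 79. Square A is at (0.622, 0.172) and square B at (0.622, -0.088). Moving toward A with the fingers shut.

Request:
arm_command(series="1 -0.1 -0.055 0 0;1 -0.1 -0.055 0 0;1 -0.1 -0.055 0 0;1 -0.1 -0.055 0 0;1 -0.1 -0.055 0 0;1 -0.1 -0.055 0 0;1 -0.1 -0.055 0 0;1 -0.1 -0.055 0 0;1 -0.1 -0.055 0 0;1 -0.1 -0.055 0 0", newtons=20)

```text
clock: 1.35
position: [0.4852, 0.2977, 0.25]
ee_rot: [0.119, 0.993, -0.0, -0.0]
ft_force: [0.2, 0.9, 0.2]
grip_width: 0.002
grasp_force: 0.0
```

Request:
arm_command(series="1 -0.068 -0.0375 0 0;1 -0.068 -0.0375 0 0;1 -0.068 -0.0375 0 0;1 -0.068 -0.0375 0 0;1 -0.068 -0.0375 0 0;1 -0.068 -0.0375 0 0;1 0 0 0.1 0;1 0 0 0.1 0;1 0 0 0.1 0;1 0 0 0 0")

```text
clock: 2.6
position: [0.6196, 0.1724, 0.127]
ee_rot: [0.119, 0.993, -0.002, -0.003]
ft_force: [-0.1, -0.4, 0.2]
grip_width: -0.002
grasp_force: 0.0
```

```bash
python3 - <<'E'
from h import *
s=snap('side','s1')['pixels']; w=snap('wrist','w1')['pixels']
a=cv2.resize(s[150:310,270:430],(400,400),interpolation=cv2.INTER_CUBIC)
cv2.imwrite('pics/v1.png',np.hstack([a,cv2.resize(w,(400,300)).repeat(1,0) if 0 else cv2.copyMakeBorder(cv2.resize(w,(400,300)),0,100,0,0,0)])[:,:,::-1])
o=manip.get_obs();print(o['position'],o['ft_force'],manip.tips_ahead)
E
```

```text
[0.62210014 0.17296421 0.13138062] [ 0.32600401 -0.39957996 -0.28194049] 0.019
```

View pics/v1.png

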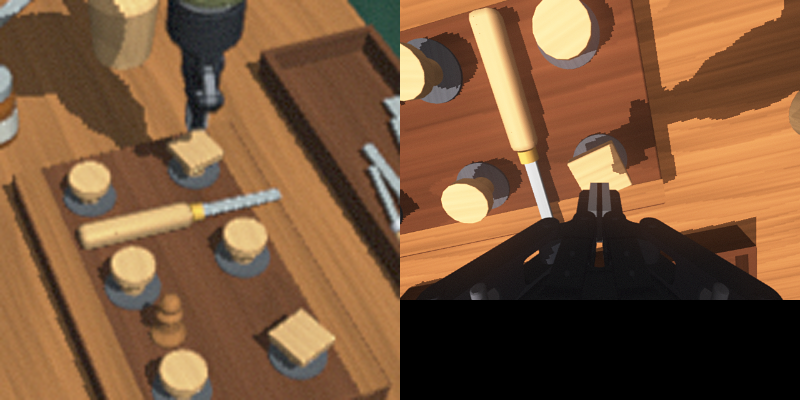

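The fingertips are over square head A: side crop at about (200,130), wrist view at about (600,185). I'll go down slowly until contact.

Request:
arm_command(series="1 0 0 0.01 0;1 0 0 0.01 0;1 0 0 0.01 0;1 0 0 0.01 0;1 0 0 0.01 0;1 0 0 0.01 0;1 0 0 0.01 0;1 0 0 0.01 0;1 0 0 0.01 0;1 0 0 0.01 0")

```text
clock: 3.95
position: [0.6218, 0.1729, 0.0905]
ee_rot: [0.119, 0.993, 0.0, 0.0]
ft_force: [-2.3, -0.7, 4.5]
grip_width: 0.002
grasp_force: 2.5
```

Request:
arm_command(series="1 0 0 0.005 0;1 0 0 0.005 0;1 0 0 0.005 0;1 0 0 0.005 0;1 0 0 0.005 0;1 0 0 0 0;1 0 0 0 0;1 0 0 0 0;1 0 0 0 0;1 0 0 0 0")

```text
clock: 5.2
position: [0.6217, 0.1729, 0.0802]
ee_rot: [0.119, 0.993, 0.0, -0.0]
ft_force: [-0.5, -0.3, 0.5]
grip_width: 0.002
grasp_force: 0.0
```

Request:
arm_command(series="1 0 0 0.0025 0;1 0 0 0.0025 0;1 0 0 0.0025 0;1 0 0 0.0025 0;1 0 0 0.0025 0;1 0 0 0.0025 0;1 0 0 0 0;1 0 0 0 0;1 0 0 0 0;1 0 0 0 0")

```text
clock: 6.45
position: [0.6218, 0.1729, 0.0742]
ee_rot: [0.119, 0.993, 0.0, 0.0]
ft_force: [1.6, -0.4, 2.1]
grip_width: -0.0
grasp_force: 1.0
```

Now 1 mm more in small steps, to confirm the stop by force.

Request:
arm_command(series="1 0 0 0.001 0;1 0 0 0 0;1 0 0 0.001 0;1 0 0 0 0;1 0 0 0 0;1 0 0 0 0;1 0 0 0 0;1 0 0 0 0;1 0 0 0 0;1 0 0 0 0")

```text
clock: 7.7
position: [0.6218, 0.1729, 0.0742]
ee_rot: [0.119, 0.993, 0.0, 0.0]
ft_force: [-2.8, -0.8, 8.2]
grip_width: 0.0
grasp_force: 4.3
```

A is down: it holds at 0.0742 with 8 N, above the friction. Withdrawing and moving across to B.

Request:
arm_command(series="1 0 0 -0.02 0;1 0 0 -0.06 0;1 0 0 -0.06 0;1 0 0 -0.06 0;1 -0.026 -0.106 0 0;1 -0.026 -0.106 0 0;1 -0.026 -0.106 0 0;1 -0.026 -0.106 0 0;1 -0.026 -0.106 0 0;1 -0.026 -0.106 0 0")

```text
clock: 8.95
position: [0.6219, -0.0904, 0.1536]
ee_rot: [0.119, 0.993, 0.0, -0.0]
ft_force: [0.0, -0.0, -0.2]
grip_width: 0.003
grasp_force: 0.0
```

Request:
arm_command(series="1 0 0 0.04 0;1 0 0 0.04 0;1 0 0 0.02 0;1 0 0 0 0;1 0 0 0 0;1 0 0 0 0;1 0 0 0 0;1 0 0 0 0;1 0 0 0 0;1 0 0 0 0")

```text
clock: 10.2
position: [0.6221, -0.0891, 0.1135]
ee_rot: [0.119, 0.993, 0.0, -0.0]
ft_force: [0.7, -0.5, -0.6]
grip_width: 0.002
grasp_force: 0.0
```

```bash
python3 - <<'E'
from h import *
s=snap('side','s2')['pixels']; w=snap('wrist','w2')['pixels']
a=cv2.resize(s[160:320,270:430],(400,400),interpolation=cv2.INTER_CUBIC)
cv2.imwrite('pics/v2.png',np.hstack([a,cv2.copyMakeBorder(cv2.resize(w,(400,300)),0,100,0,0,0)])[:,:,::-1])
o=manip.get_obs();print(o['position'],o['ft_force'])
E
```

```text
[ 0.62216175 -0.08909961  0.11347691] [ 0.16422891  0.35040205 -0.43273038]
```

View pics/v2.png

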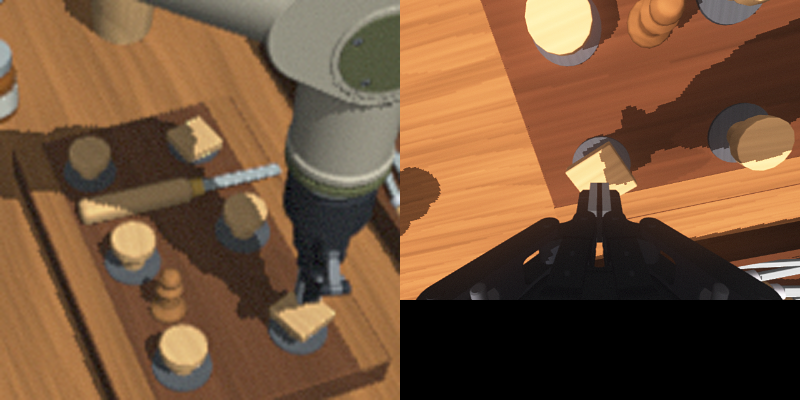

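The fingertips are over head B, wrist view at about (600,180). A sits lower on its collar now. Pressing B.

Request:
arm_command(series="1 0 0 0.0075 0;1 0 0 0.0075 0;1 0 0 0.0075 0;1 0 0 0.0075 0;1 0 0 0.0075 0;1 0 0 0.0075 0;1 0 0 0.0075 0;1 0 0 0.0075 0;1 0 0 0.0075 0;1 0 0 0.0075 0")

```text
clock: 11.55
position: [0.6222, -0.0891, 0.0834]
ee_rot: [0.119, 0.993, 0.0, 0.0]
ft_force: [-2.5, 0.4, 4.0]
grip_width: -0.003
grasp_force: 2.5
```

Request:
arm_command(series="1 0 0 0.0025 0;1 0 0 0.0025 0;1 0 0 0.0025 0;1 0 0 0.0025 0;1 0 0 0.0025 0;1 0 0 0.0025 0;1 0 0 0.0025 0;1 0 0 0.0025 0;1 0 0 0.0025 0;1 0 0 0 0")

```text
clock: 12.8
position: [0.6222, -0.089, 0.0743]
ee_rot: [0.119, 0.993, 0.0, 0.0]
ft_force: [-0.0, 0.8, 2.7]
grip_width: 0.002
grasp_force: 1.2
```

Request:
arm_command(series="1 0 0 0.001 0;1 0 0 0 0;1 0 0 0.001 0;1 0 0 0 0;1 0 0 0.001 0;1 0 0 0 0;1 0 0 0 0;1 0 0 0 0;1 0 0 0 0;1 0 0 0 0")

```text
clock: 14.05
position: [0.6223, -0.0891, 0.0741]
ee_rot: [0.119, 0.993, 0.0, 0.0]
ft_force: [-4.2, 1.2, 11.7]
grip_width: 0.001
grasp_force: 5.9
```

B is on its stop, holding 11.7 N. Withdrawing straight up.

Request:
arm_command(series="1 0 0 -0.02 0;1 0 0 -0.06 0;1 0 0 -0.08 0;1 0 0 -0.08 0;1 0 0 -0.08 0;1 0 0 -0.08 0;1 0 0 0 0;1 0 0 0 0;1 0 0 0 0;1 0 0 0 0")

```text
clock: 15.3
position: [0.6219, -0.089, 0.2324]
ee_rot: [0.119, 0.993, -0.0, -0.001]
ft_force: [0.2, -0.3, 1.0]
grip_width: 0.002
grasp_force: 0.0
```

```bash
python3 - <<'E'
from h import *
s=snap('side','s3')['pixels']
cv2.imwrite('pics/v3.png',cv2.resize(s[160:340,230:470],(800,600),interpolation=cv2.INTER_CUBIC)[:,:,::-1])
o=manip.get_obs();print(o['position'],o['ft_force'])
E
```

```text
[ 0.62193448 -0.08906565  0.23262094] [-0.29746242 -0.23204587  0.35345527]
```

View pics/v3.png

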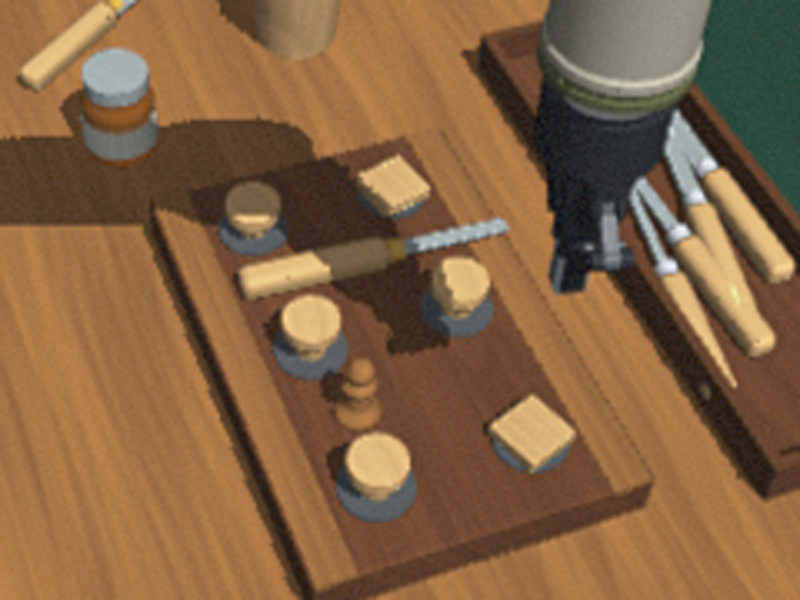

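Both square heads, at (395,187) and (532,433), rest on their collars. The round dogs, the figure and the gouge are where they were, and the gripper is clear.

```bash
python3 -c "
from workcell import manip
print(manip.hand_in())"
```

```text
the job is handed in; nothing more can be done
None
```

Both square-headed dogs are pressed down onto their collars, the gripper is clear, nothing else looked disturbed in the last picture, and the job is handed in (the hand-in gave no verdict).

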